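# Stand the slumped plate back up in the drying rack

### The job

The navy divided plate has slumped forward in the front slot of the drying rack and lies nearly flat on the rack's front bar. Tip it up on the edge that is already in that slot until it stands upright on its edge, leaning back against the prongs, and leave it standing there. Do not disturb the two yellow plates, the jar, the cup or the spoon.

Things in the scene. Friction and masses are not known exactly. Their poses are not given: they have to be found in the camera images.
- rack: White plastic drying rack, fixed. Base slab 280 mm wide (y), 12 mm thick, from x = -95 to +150 mm. Origin on the worktop under the line of the front slot; +x points from the robot's side towards the yellow plates, z up. Slot floors are 12 mm above the worktop. A 5 mm high rib at x = -9 to -3 mm bounds the front slot; two more slots lie 45 and 90 mm behind it.
- prong_foot (a point): Midway between the front slot's two prongs, where their front surfaces meet the slot floor (rack frame 18, 0, 12 mm; rack axes). Prongs: white, 8 mm round, at y = -55 and +55 mm, 110 mm tall, leaning back towards +x by 15 degrees from vertical. Each rear slot has the same pair.
- front_bar (a point): Middle of the rack's front bar, on which the navy plate lies: white, 12 mm round, 250 mm long along rack y, with a post at each end; this point is on its axis (rack frame -82, 0, 41 mm; rack axes).
- navy_plate: Loose navy plate, three compartments, 170 (x) by 190 mm (y), corner radius 30, rim 16 mm high and 5 thick, floor 5; 0.15 to 0.3 kg. Origin: centre of its flat underside; z out of the eating side. Starts with z 20 degrees off vertical, +x edge down in the front slot, -x edge (free rim) raised towards the robot. Stood up, z is about 105 degrees from vertical, the eating side on the prongs.
- slot_edge (a point): Middle of the navy plate's edge that lies in the slot, at half the rim height (plate frame 85, 0, 8 mm; plate axes).
- free_rim (a point): Middle of the lower corner of the navy plate's free rim, on the underside (plate frame -85, 0, 0 mm; plate axes). At the start about 145 mm before the rack origin, 70 mm above the worktop and overhanging the front bar by about 70 mm, with nothing below it. About 1 to 2 N upwards here lifts it.
- yellow_plate_a: Loose yellow toddler plate, 155 x 170 x 14 mm, standing in the rack's middle slot. Origin at the centre of its underside. Leave alone.
- yellow_plate_b: Loose yellow toddler plate, 155 x 170 x 14 mm, standing in the rack's rear slot. Origin at the centre of its underside. Leave alone.
- jar: Glass jar with a steel screw-top lid, 72 mm diameter, 125 mm tall, on the worktop beside the rack. Origin at the centre of its underside. Leave alone.
- cup: Teal cup, 72 mm diameter at the rim, 85 mm tall, on the worktop on the other side of the rack. Origin at the centre of its underside. Leave alone.
- spoon: Grey spoon, 190 mm long, lying on the worktop beside the rack, on its -y side. Origin near the middle of its length. Leave alone.
Things that resemble listed ones, but are neither listed nor needed, are in the scene too. What is shaped like the navy_plate but red, turquoise or white is not meant.

How it is judged:
At the end, for the whole second after the job is handed in: The navy plate stands at rest on its slot edge in the front slot: z axis 92 to 120 degrees from vertical, y axis within 9 degrees of level, that edge's middle 10 mm before to 30 mm behind the slot line, within 50 mm of the rack's middle, under 30 mm above the worktop (angle between navy_plate's own z axis and vertical between 1.6 and 2.1 rad and angle between navy_plate's own y axis and vertical between 1.4 and 1.74 rad and x of slot_edge in the frame of rack between -0.01 and 0.03 m and y of slot_edge in the frame of rack between -0.05 and 0.05 m and z of slot_edge in the frame of rack below 0.03 m and linear speed of navy_plate below 0.02 m/s and angular speed of navy_plate below 0.15 rad/s); the robot touches nothing.
It fails at once if a yellow plate is moved by more than 20 mm (distance of any of yellow_plate_a, yellow_plate_b from where it was at the start of the episode above 0.02 m).
It fails at once if the jar, the cup or the spoon is moved by more than 20 mm (distance of any of jar, cup, spoon from where it was at the start of the episode above 0.02 m).
It also fails if it takes over 38 s, if anything falls off the work surface, if the arm or the gripper's body presses on something with over 40 N, if the wrist force passes 120 N, or if a joint passes its speed limit or range.

### The arm

A 7-joint arm with a two-finger parallel gripper is mounted at the origin on the work surface. World frame = base frame: x ahead of the robot, y to its left, z up, the work surface at z = 0. Lengths are in m, angles in rad, forces in N, time in s.
With the tool pointing down it reaches from about 0.35 to 0.9 m from the base axis. Payload 19.9 kg.
Tool frame: the origin (TCP) lies between the finger pads; the fingertips stand 17 mm ahead of it and the grasp point (between the pads) lies 2 mm behind it; z points along the fingers, y is the line along which they close (so a half turn about z gives the same grasp; the last joint's range is limited). The gripper opens to 85 mm and grips with 20 to 120 N. Pads are 22 mm wide; open, the fingers measure 114 mm over their backs; the gripper's body (76 mm by 85 mm) begins 54 mm behind the grasp point. The pads swing forward as they close: fully open they stand 13 mm farther back than shut.
Start: joints at [-1.329, 0.417, -0.01, 1.614, 0.005, 1.111, -0.053], TCP at [0.175, 0.6, 0.248] pointing down, gripper open.
Joint ranges: [-2.81, 2.81], [-0.39, 2.02], [-1.27, 1.25], [0.06, 2.57], [-1.19, 4.33], [0.19, 2], [-2.82, 2.82]. Speed limits (rad/s): [1.89, 1.89, 2.39, 2.39, 3.01, 3.01, 3.01].

### API

Orientations are given as a unit quaternion [x, y, z, w].
In Python, from workcell import manip gives the robot as it stands. The module is installed in compiled form; this text tells all that it offers.
- The arm moves only by the tool send_rows, never from a script. Its argument "motion" is a list of rows, each an object with "hand": the opening, from -1 (shut) to 1 (fully open); "linear": the shift along the tool's x, y, z scaled (see below), a list of three; "twist": the turn about the tool's z scaled (see below). In form: [{"hand": hand, "linear": [tx, ty, tz], "twist": twist}, ...]. A call has 1 to 20 rows; each row is the pose to reach, as a shift and turn from the pose commanded when the call began, along the tool's axes at that moment; what a row does not reach only later rows make up. The controller multiplies each number of a shift by 0.1 m and each number of a turn by 90 degrees. A row lasts 1/8 s, in which the tool goes at most 62.5 mm and 10.7 degrees, less where a joint would pass 70% of its speed; a pose out of reach is approached as far as the arm can. A call with a number of a shift or a turn outside -1 to 1 is refused whole. A call with a gripper value outside its range is refused whole. The fingers move at their own pace and stop on an object; the grip force is fixed at half the most. Time passes only in rows, so rows that repeat a pose let the fingers close. It gives the time, the measured TCP pose, the force, the opening and the grip force at its end, in the units of the state.
- manip.read_state(): the state, without advancing time (a new reading comes with each control period).
- manip.camera(name): name is "scene" or "side" or "wrist"; returns the picture (400x640x3 uint8, blue, green, red); there is no depth.
- manip.get_calibration(name): a dict with "fx", "fy", "cx", "cy" (pixels), "R" (3x3) and "t" (3): a world point X has camera coordinates R X + t. Camera axes: x right, y down, z forward; pixel columns grow to the right and rows downward; lengths in m; the calibration is good to about 2 mm. A picture is of the moment at which its call begins: read the wrist's pose just before it. get_calibration takes no time and is no camera call; for the wrist camera it gives the pose at the moment of the call.
- manip.job_done(): hands the job in; it is judged then, once.
The state is a dict: "t": time; "joint_positions": joint angles; "dq": joint speeds; "joint_efforts": joint torques, N m; "eef_pos": TCP position; "eef_rot": TCP orientation; "contact_force": force on the tool from outside, world axes, zero at the start; "torque": the same for the moment, N m; "opening": finger opening in m; "finger_force": force on a finger pad.
Only numpy, scipy, OpenCV 4.12 (cv2) and the standard library are available. Lean on these libraries where they do the work, as an engineer would, in place of code of your own. Each camera call takes 0.05 s, during which the arm holds its last target. There are 200 camera calls.

## Working session

There is one attempt and no reset: what is moved stays moved. The work goes in short steps, Python scripts to look and compute and a tool call to move; the robot and the scene stay as the last step left them, time stands still between calls to the robot, and variables do not carry over. Pictures are saved under pics/ and viewed, at most 10 in all, crops included, and the job is handed in when it is done.

Besides the shell and the picture viewer there is one more tool, called after "Call:" as name(argument=value, ...) on one line, values as JSON. send_rows: Moves the arm, as the interface text tells. Its arguments: {"type":"object","properties":{"motion":{"type":"array","items":{"type":"object","properties":{"hand":{"type":"number"},"linear":{"type":"array","items":{"type":"number","minimum":-1,"maximum":1}},"twist":{"type":"number","minimum":-1,"maximum":1}}}}},"required":["motion"]}

```bash
mkdir -p pics
python3 - <<'E'
from workcell import manip
import cv2,json
s=manip.read_state();print(s['t'],s['eef_pos'],s['eef_rot'],s['opening'])
for n in("scene","side"):
    cv2.imwrite(f"pics/{n}0.png",manip.camera(n));c=manip.get_calibration(n);print(n,c)
E
```

```text
0.0 [0.17489248 0.59967458 0.2476606 ] [ 1.41405222e-01  9.89951598e-01 -6.28058640e-04 -5.18357559e-05] 0.08571393440774613
scene {'fx': 427.57265420571935, 'fy': 427.57265420571935, 'cx': 317.5345441310136, 'cy': 195.82857004278722, 'R': array([[-0.17197692,  0.98504991, -0.0100304 ],
       [ 0.85412605,  0.14403081, -0.49972375],
       [-0.49080815, -0.09450818, -0.86612676]]), 't': array([ 0.01500831, -0.44345951,  1.55963143])}
side {'fx': 441.6849884289623, 'fy': 441.6849884289623, 'cx': 318.7313852220543, 'cy': 203.98456609632487, 'R': array([[-0.98414656, -0.17729486,  0.00469857],
       [-0.12234422,  0.65946443, -0.74171326],
       [ 0.12840341, -0.7305294 , -0.67070065]]), 't': array([0.56874297, 0.06415515, 1.37961966])}
```

View pics/scene0.png

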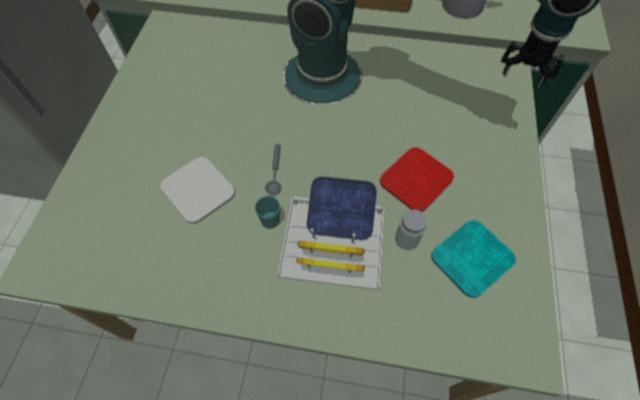

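View pics/side0.png

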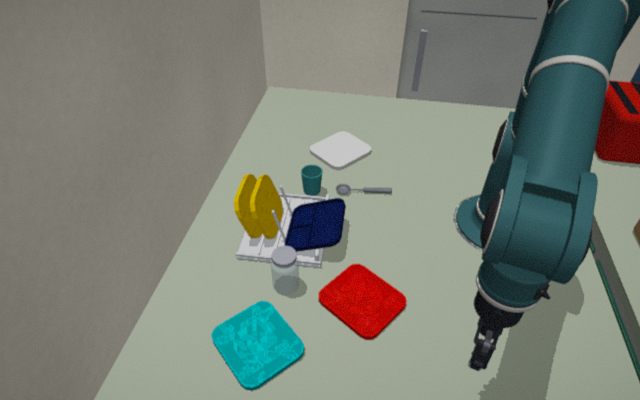

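The scene picture shows the navy plate on the rack at about (342,207), with its free rim towards the robot at row ~178. The white (197,189), red (417,178) and turquoise (474,258) plates lie loose on the table and are not meant. I'll check this in one enlarged crop that combines both views.

Run:
```python
import cv2,numpy as np
a=cv2.imread('pics/scene0.png')[165:295,245:405];b=cv2.imread('pics/side0.png')[165:295,225:385]
cv2.imwrite('pics/crop.png',cv2.resize(a,None,fx=4.5,fy=4.5,interpolation=cv2.INTER_CUBIC))
cv2.imwrite('pics/cropb.png',cv2.resize(b,None,fx=4.5,fy=4.5,interpolation=cv2.INTER_CUBIC))
```

```text
(no output)
```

View pics/crop.png

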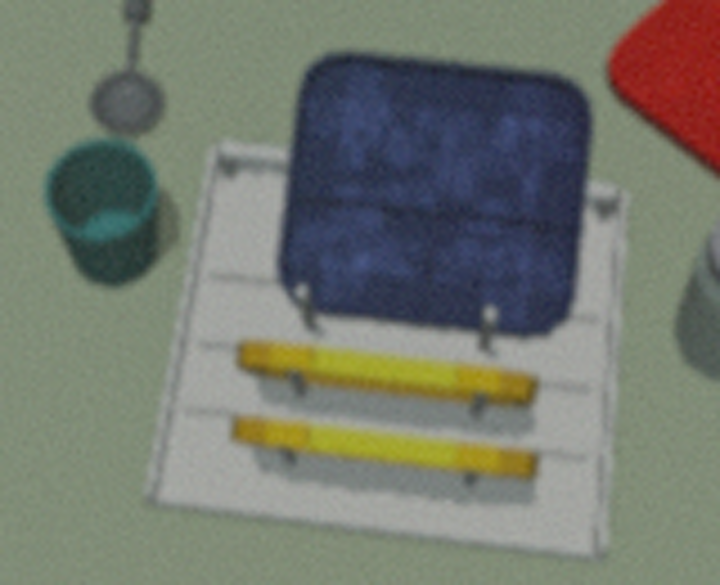

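View pics/cropb.png

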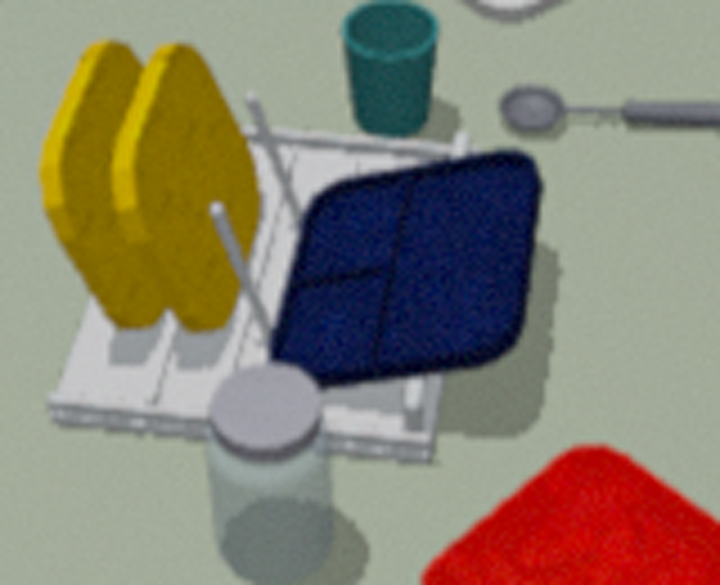

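The crops confirm the navy plate: it is in the rack with its far edge behind the front prongs' feet and its near edge overhanging the front bar. The rack slab corners in the scene crop are (215,145), (628,190), (600,555) and (150,500). Next I fit the rack and plate poses from these.

```bash
cat > h.py <<'E'
from workcell import manip
import numpy as np
from scipy.optimize import least_squares
from scipy.spatial.transform import Rotation as Ro
def proj(n,X):
    c=manip.get_calibration(n);p=np.asarray(X)@c['R'].T+c['t']
    return np.c_[c['fx']*p[:,0]/p[:,2]+c['cx'],c['fy']*p[:,1]/p[:,2]+c['cy']]
def rack2w(P,q):
    return np.asarray(P)@Ro.from_euler('z',q[2]).as_matrix().T+[q[0],q[1],0]
E
python3 - <<'E'
from h import *
sc=lambda a:np.array(a)/4.5+[245,165]-.4
sd=lambda a:np.array(a)/4.5+[225,165]-.4
# slab corners; prong tips
L=110;tip=lambda y,x0=22:[x0+110*np.sin(.262),y,12+110*np.cos(.262)]
R=np.array([[-95,-140,12],[-95,140,12],[150,140,12],[150,-140,12],tip(-55),tip(55)])/1e3
S=sc([(215,145),(628,190),(600,553),(152,498),(301,288),(490,310)])
D0=np.array([tip(-55),tip(55),[-95,140,12],[150,140,12]])/1e3; D=sd([(251,97),(216,207),(432,452),(55,402)])
f=lambda q:np.r_[(proj('scene',rack2w(R,q))-S).ravel(),(proj('side',rack2w(D0,q))-D).ravel()]
r=least_squares(f,[.6,0,0],loss='soft_l1');print('rack',r.x,np.round(f(r.x).reshape(-1,2),1).tolist())
q=r.x
# plate free-rim predicted in rack; fit y shift, x shift and yaw from top rim edges
t=np.radians(20)
def plate(P,a): # a=(dx,dy,dyaw) of free_rim origin in rack
    P=np.asarray(P,float)/1e3+[.085,0,0]
    P=P@Ro.from_euler('y',t).as_matrix().T
    P=P@Ro.from_euler('z',a[2]).as_matrix().T+[a[0],a[1],.070]
    return rack2w(P,q)
E_=[[-85,-65,16],[-85,65,16],[85,60,16],[-40,-95,16],[-40,95,16]]
Z=sc([(342,54),(543,75),(527,333),(303,118),(590,140)])
g=lambda a:(proj('scene',plate(E_,a))-Z).ravel()
p=least_squares(g,[-.145,0,0]);print('plate',p.x,np.round(g(p.x).reshape(-1,2),1).tolist())
print('free rim world',plate([[-85,0,0]],p.x),'slot',plate([[85,0,8]],p.x))
s=manip.read_state();M=Ro.from_quat(s['eef_rot']).as_matrix();print(M)
E
```

```text
rack [0.62214852 0.13952933 0.03790836] [[-1.6, 0.6], [-0.2, 1.2], [0.7, 0.3], [-2.4, -0.6], [-0.5, 0.2], [-0.5, 0.3], [1.6, 1.5], [1.6, 1.9], [0.4, 0.8], [-0.8, 2.4]]
plate [-0.14215248  0.01294316  0.05061265] [[0.8, 0.3], [1.2, -1.4], [-0.4, 0.2], [-2.0, 0.6], [0.4, 0.2]]
free rim world [[0.47960763 0.14707571 0.07      ]] slot [[0.64145534 0.16144018 0.01937412]]
[[-9.59988214e-01  2.80040320e-01 -2.21368045e-04]
 [ 2.80040397e-01  9.59987658e-01 -1.03566615e-03]
 [-7.75176895e-05 -1.05621929e-03 -9.99999439e-01]]
```

Call:
send_rows(motion=[{"hand":1,"linear":[-0.5,-0.5,0],"twist":-0.1},{"hand":1,"linear":[-1,-1,0],"twist":-0.21},{"hand":1,"linear":[-1,-1,0],"twist":-0.21}])

```text
t: 0.48
eef_pos: [0.2451, 0.4729, 0.2483]
eef_rot: [-0.023, 1.0, -0.0, 0.0]
contact_force: [-0.5, 0.6, 0.1]
opening: 0.0854
finger_force: 0.0
```

Call:
send_rows(motion=[{"hand":1,"linear":[-0.2,-0.45,0],"twist":0},{"hand":1,"linear":[-0.4,-0.9,0],"twist":0}])

```text
t: 0.72
eef_pos: [0.2873, 0.387, 0.2481]
eef_rot: [-0.023, 1.0, -0.0, -0.0]
contact_force: [1.9, 0.6, -0.4]
opening: 0.0854
finger_force: 0.0
```

Call:
send_rows(motion=[{"hand":1,"linear":[-0.2,-0.45,0],"twist":0},{"hand":1,"linear":[-0.4,-0.9,0],"twist":0}])

```text
t: 0.98
eef_pos: [0.3316, 0.2989, 0.2483]
eef_rot: [-0.023, 1.0, 0.0, 0.0]
contact_force: [0.9, -0.3, -0.3]
opening: 0.0853
finger_force: 0.0
```

Call:
send_rows(motion=[{"hand":1,"linear":[-0.2,-0.45,0],"twist":0},{"hand":1,"linear":[-0.4,-0.9,0],"twist":0},{"hand":1,"linear":[-0.4,-0.9,0],"twist":0},{"hand":1,"linear":[-0.4,-0.9,0],"twist":0}])

```text
t: 1.48
eef_pos: [0.3751, 0.2125, 0.2483]
eef_rot: [-0.023, 1.0, 0.0, -0.0]
contact_force: [-0.9, -0.5, -0.5]
opening: 0.0857
finger_force: 0.0
```

Call:
send_rows(motion=[{"hand":1,"linear":[-0.3,-0.35,0.4],"twist":0},{"hand":1,"linear":[-0.6,-0.7,0.9],"twist":0},{"hand":1,"linear":[-0.6,-0.7,0.9],"twist":0}])

```text
t: 1.85
eef_pos: [0.4381, 0.1433, 0.1555]
eef_rot: [-0.022, 1.0, -0.001, -0.002]
contact_force: [-0.5, 0.5, 0.8]
opening: 0.0856
finger_force: 0.0
```

Call:
send_rows(motion=[{"hand":1,"linear":[0,0,0.5],"twist":0},{"hand":1,"linear":[0,0,1],"twist":0},{"hand":1,"linear":[0,0,1],"twist":0},{"hand":1,"linear":[0,0,1],"twist":0}])

```text
t: 2.35
eef_pos: [0.4391, 0.1457, 0.06]
eef_rot: [-0.024, 1.0, 0.0, 0.001]
contact_force: [0.2, 0.2, 0.2]
opening: 0.0855
finger_force: 0.0
```

Run:
```python
from workcell import manip
import cv2,numpy as np
a=manip.camera('scene')[120:260,240:400];b=manip.camera('side')[150:290,225:385]
k=dict(dsize=None,fx=2.5,fy=2.5,interpolation=cv2.INTER_CUBIC)
cv2.imwrite('pics/p1.png',np.hstack([cv2.resize(a,**k),cv2.resize(b,**k)]))
s=manip.read_state();print(s['eef_pos'],s['contact_force'])
```

```text
[0.43948486 0.14561489 0.0603614 ] [0.32654138 0.68040552 0.3159762 ]
```

View pics/p1.png

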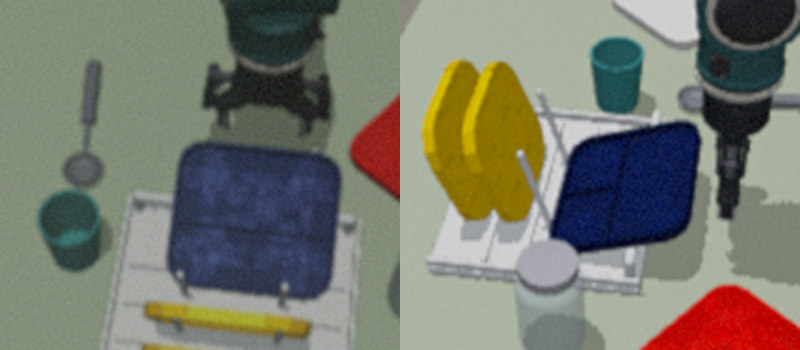

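The two open fingers stand in front of the free rim (tips at left-crop (225,125) and (320,120)), roughly centred on the plate, with nothing touched. I move in to contact.

Call:
send_rows(motion=[{"hand":1,"linear":[-0.1,-0.05,0.05],"twist":0},{"hand":1,"linear":[-0.2,-0.06,0.05],"twist":0},{"hand":1,"linear":[-0.25,-0.06,0.05],"twist":0},{"hand":1,"linear":[-0.25,-0.06,0.05],"twist":0}])

```text
t: 2.95
eef_pos: [0.4641, 0.1397, 0.0533]
eef_rot: [-0.023, 1.0, -0.0, 0.0]
contact_force: [-0.2, -0.3, 0.0]
opening: 0.0857
finger_force: 0.0
```

Call:
send_rows(motion=[{"hand":1,"linear":[-0.04,0,0],"twist":0},{"hand":1,"linear":[-0.07,0,0],"twist":0},{"hand":1,"linear":[-0.07,0,0],"twist":0}])

```text
t: 3.32
eef_pos: [0.4704, 0.1401, 0.0531]
eef_rot: [-0.023, 1.0, -0.0, -0.0]
contact_force: [-2.3, 0.2, -1.0]
opening: 0.0852
finger_force: 1.1
```

Call:
send_rows(motion=[{"hand":1,"linear":[-0.04,0,-0.04],"twist":0},{"hand":1,"linear":[-0.06,0,-0.1],"twist":0},{"hand":1,"linear":[-0.09,0,-0.16],"twist":0},{"hand":1,"linear":[-0.13,0,-0.24],"twist":0},{"hand":1,"linear":[-0.17,0,-0.3],"twist":0},{"hand":1,"linear":[-0.17,0,-0.3],"twist":0}])

```text
t: 4.08
eef_pos: [0.4834, 0.1407, 0.0826]
eef_rot: [-0.023, 1.0, -0.001, -0.004]
contact_force: [-31.6, -1.0, 14.7]
opening: 0.0852
finger_force: 15.7
```

Run:
```python
from workcell import manip
import cv2,numpy as np
a=manip.camera('scene')[120:260,240:400];b=manip.camera('side')[150:290,225:385]
k=dict(dsize=None,fx=2.5,fy=2.5,interpolation=cv2.INTER_CUBIC)
cv2.imwrite('pics/p2.png',np.hstack([cv2.resize(a,**k),cv2.resize(b,**k)]))
```

```text
(no output)
```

View pics/p2.png

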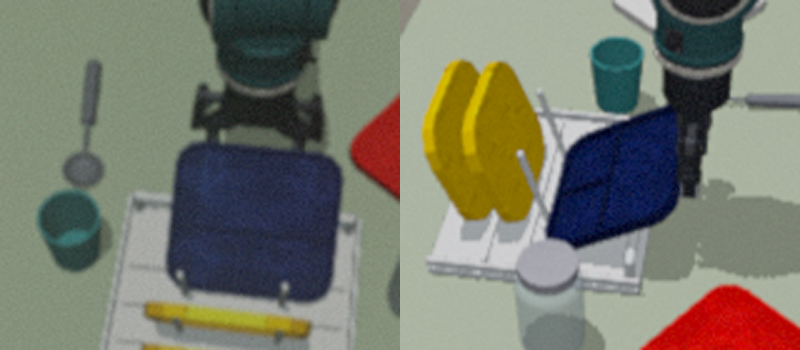

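The plate is tilting up evenly, now at about 35 degrees. The x force is too high, so I ease off in x and lead more in z.

Call:
send_rows(motion=[{"hand":1,"linear":[0.03,0,-0.06],"twist":0},{"hand":1,"linear":[0.02,0,-0.14],"twist":0},{"hand":1,"linear":[-0.02,0,-0.2],"twist":0},{"hand":1,"linear":[-0.05,0,-0.26],"twist":0},{"hand":1,"linear":[-0.05,0,-0.26],"twist":0}])

```text
t: 4.8
eef_pos: [0.4933, 0.1412, 0.1098]
eef_rot: [-0.023, 1.0, 0.0, 0.001]
contact_force: [-1.0, 1.1, -0.4]
opening: 0.0851
finger_force: 0.9
```

Call:
send_rows(motion=[{"hand":1,"linear":[-0.04,0,-0.05],"twist":0},{"hand":1,"linear":[-0.09,0,-0.11],"twist":0},{"hand":1,"linear":[-0.14,0,-0.16],"twist":0},{"hand":1,"linear":[-0.19,0,-0.2],"twist":0},{"hand":1,"linear":[-0.19,0,-0.2],"twist":0}])

```text
t: 5.42
eef_pos: [0.5117, 0.1421, 0.1298]
eef_rot: [-0.023, 1.0, 0.0, -0.0]
contact_force: [-9.7, -0.6, 7.8]
opening: 0.0851
finger_force: 4.8
```

Call:
send_rows(motion=[{"hand":1,"linear":[-0.02,0,-0.05],"twist":0},{"hand":1,"linear":[-0.07,0,-0.1],"twist":0},{"hand":1,"linear":[-0.13,0,-0.14],"twist":0},{"hand":1,"linear":[-0.19,0,-0.18],"twist":0},{"hand":1,"linear":[-0.19,0,-0.18],"twist":0}])

```text
t: 6.05
eef_pos: [0.5313, 0.1429, 0.1476]
eef_rot: [-0.023, 1.0, -0.0, 0.0]
contact_force: [-1.7, 0.1, 1.4]
opening: 0.0849
finger_force: 0.9
```

Run:
```python
from workcell import manip
import cv2,numpy as np
a=manip.camera('scene')[120:260,240:400];b=manip.camera('side')[130:270,225:385]
k=dict(dsize=None,fx=2.5,fy=2.5,interpolation=cv2.INTER_CUBIC)
cv2.imwrite('pics/p3.png',np.hstack([cv2.resize(a,**k),cv2.resize(b,**k)]))
```

```text
(no output)
```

View pics/p3.png

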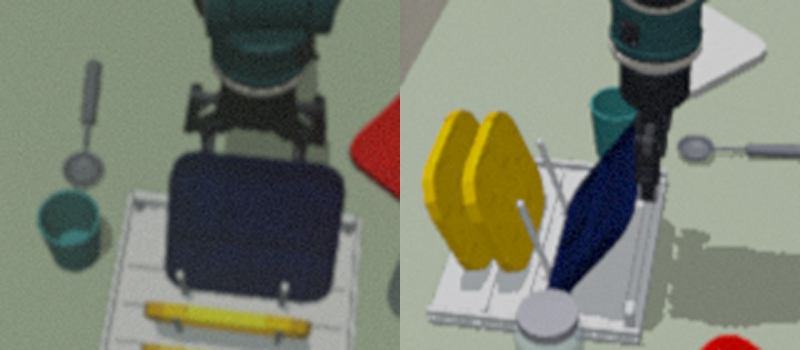

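Plate is at about 60 degrees, level, with its edge still in the slot and the yellow plates untouched. I continue the arc.

Call:
send_rows(motion=[{"hand":1,"linear":[-0.07,0,-0.05],"twist":0},{"hand":1,"linear":[-0.15,0,-0.09],"twist":0},{"hand":1,"linear":[-0.23,0,-0.12],"twist":0},{"hand":1,"linear":[-0.3,0,-0.14],"twist":0},{"hand":1,"linear":[-0.37,0,-0.16],"twist":0},{"hand":1,"linear":[-0.44,0,-0.17],"twist":0},{"hand":1,"linear":[-0.44,0,-0.17],"twist":0}])

```text
t: 7.02
eef_pos: [0.575, 0.1448, 0.1642]
eef_rot: [-0.023, 1.0, -0.0, 0.0]
contact_force: [-1.7, -0.2, 0.5]
opening: 0.0855
finger_force: 0.2
```

Call:
send_rows(motion=[{"hand":1,"linear":[-0.07,0,-0.02],"twist":0},{"hand":1,"linear":[-0.14,0,-0.02],"twist":0},{"hand":1,"linear":[-0.21,0,-0.02],"twist":0},{"hand":1,"linear":[-0.28,0,-0.02],"twist":0},{"hand":1,"linear":[-0.34,0,-0.02],"twist":0},{"hand":1,"linear":[-0.4,0,-0.02],"twist":0},{"hand":1,"linear":[-0.4,0,-0.02],"twist":0}])

```text
t: 7.9
eef_pos: [0.6149, 0.1467, 0.1662]
eef_rot: [-0.023, 1.0, -0.0, 0.0]
contact_force: [0.0, 0.0, 0.2]
opening: 0.0855
finger_force: 0.0
```

Call:
send_rows(motion=[{"hand":1,"linear":[-0.05,0,0],"twist":0},{"hand":1,"linear":[-0.1,0,0],"twist":0},{"hand":1,"linear":[-0.15,0,0],"twist":0},{"hand":1,"linear":[-0.2,0,0],"twist":0},{"hand":1,"linear":[-0.2,0,0],"twist":0}])

```text
t: 8.52
eef_pos: [0.6348, 0.1476, 0.1662]
eef_rot: [-0.023, 1.0, -0.0, -0.0]
contact_force: [-1.1, 0.0, 0.5]
opening: 0.0856
finger_force: 0.0
```

Run:
```python
from workcell import manip
import cv2,numpy as np
a=manip.camera('scene')[140:280,240:400];b=manip.camera('side')[130:270,205:365]
k=dict(dsize=None,fx=2.5,fy=2.5,interpolation=cv2.INTER_CUBIC)
cv2.imwrite('pics/p4.png',np.hstack([cv2.resize(a,**k),cv2.resize(b,**k)]))
```

```text
(no output)
```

View pics/p4.png

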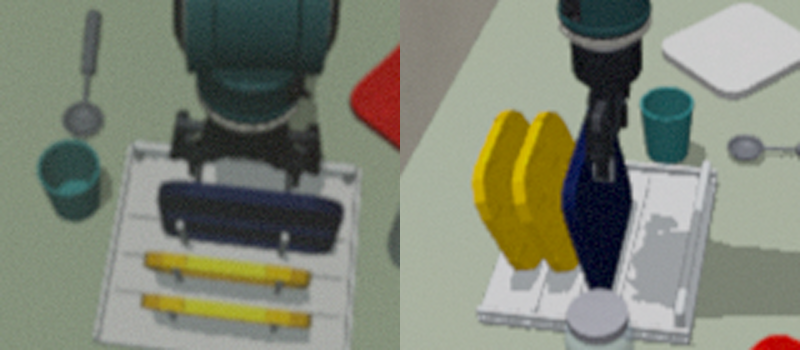

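The plate is near or just past vertical and still in the slot. I push a little further, watching the force.

Call:
send_rows(motion=[{"hand":1,"linear":[-0.05,0,0],"twist":0},{"hand":1,"linear":[-0.1,0,0],"twist":0},{"hand":1,"linear":[-0.14,0,0],"twist":0},{"hand":1,"linear":[-0.14,0,0],"twist":0}])

```text
t: 9.12
eef_pos: [0.6488, 0.1483, 0.1662]
eef_rot: [-0.023, 1.0, -0.0, 0.0]
contact_force: [-0.8, -1.0, 0.5]
opening: 0.0855
finger_force: 0.0
```

Call:
send_rows(motion=[{"hand":1,"linear":[-0.03,0,0],"twist":0},{"hand":1,"linear":[-0.05,0,0],"twist":0},{"hand":1,"linear":[-0.05,0,0],"twist":0}])

```text
t: 9.5
eef_pos: [0.6536, 0.1485, 0.1663]
eef_rot: [-0.023, 1.0, -0.0, 0.0]
contact_force: [-0.3, 0.8, 0.1]
opening: 0.0854
finger_force: 0.0
```

Run:
```python
from workcell import manip
import cv2,numpy as np
a=manip.camera('scene')[140:280,240:400];b=manip.camera('side')[130:270,205:365]
k=dict(dsize=None,fx=2.5,fy=2.5,interpolation=cv2.INTER_CUBIC)
cv2.imwrite('pics/p5.png',np.hstack([cv2.resize(a,**k),cv2.resize(b,**k)]))
```

```text
(no output)
```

View pics/p5.png

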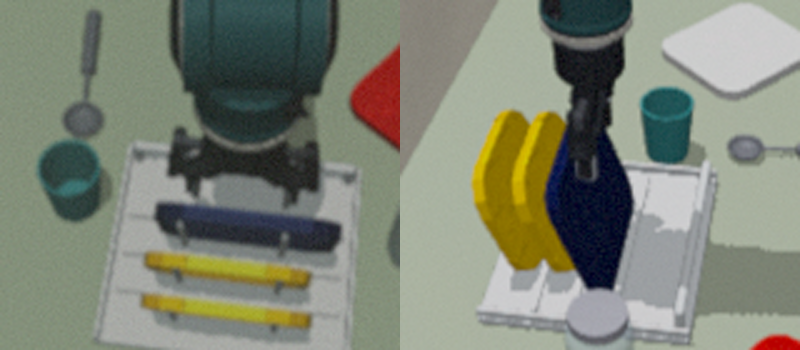

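The plate now leans back parallel to the yellow plates, with no force on the tool. I back away.

Call:
send_rows(motion=[{"hand":1,"linear":[0.1,0,0],"twist":0},{"hand":1,"linear":[0.3,0,0],"twist":0},{"hand":1,"linear":[0.6,0,0],"twist":0},{"hand":1,"linear":[1,0,0],"twist":0},{"hand":1,"linear":[1,0,-0.5],"twist":0},{"hand":1,"linear":[1,0,-0.5],"twist":0},{"hand":1,"linear":[1,0,-0.5],"twist":0},{"hand":1,"linear":[1,0,-0.5],"twist":0}])

```text
t: 10.6
eef_pos: [0.5532, 0.1438, 0.2155]
eef_rot: [-0.023, 1.0, -0.0, -0.001]
contact_force: [-0.3, -0.2, -0.5]
opening: 0.0855
finger_force: 0.0
```

Run:
```python
from workcell import manip
import cv2,numpy as np
a=manip.camera('scene')[140:280,240:400];b=manip.camera('side')[130:270,205:365]
k=dict(dsize=None,fx=2.5,fy=2.5,interpolation=cv2.INTER_CUBIC)
cv2.imwrite('pics/p6.png',np.hstack([cv2.resize(a,**k),cv2.resize(b,**k)]))
```

```text
(no output)
```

View pics/p6.png

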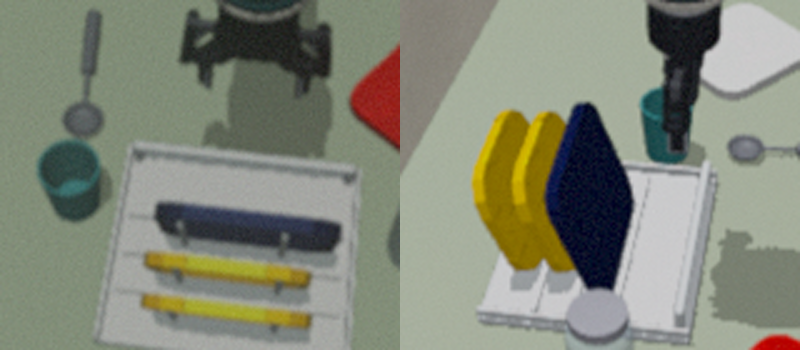

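The plate stands leaning on the prongs, unchanged after the fingers withdrew. The robot is clear of everything and the yellow plates, jar, cup and spoon look undisturbed.

```bash
python3 -c "
from workcell import manip
print(manip.job_done())"
```

```text
the job is handed in; nothing more can be done
None
```

I tipped the navy plate up and left it standing in the front slot, leaning back on the prongs. The arm is clear, nothing else looked disturbed, and I handed the job in at about 10.7 s; no verdict came back.

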